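Release a locked battery pack from its charging dock

TASK

The battery pack in the charging dock is full. Slide the orange lock aside, press the blue eject button so that the pack pops up, then lift the pack out and set it down gently and upright in the free bay of the blue tray, without disturbing the pack already there.

Things in the scene. Friction and masses are not known exactly. Their poses are not given: they have to be found in the camera images.
- dock: Dark grey charging dock, 209 x 140 mm, fixed to the bench. Origin: centre of its underside; x runs from its front (console) to its back (pocket), y to its left, z up. Console deck 62 mm high, x -105 to -22 mm. In the pocket, between 52 mm high walls, a steel catch reaches 6 mm over the pack's front ledge and holds it down on a sprung ejector plate.
- lock_slide (a joint): Lock slide, m: 0 = locked, 0.024 = end of its way; starts at 0 to 0.004. It moves toward the dock's -y against about 2 N of friction and stays where it is left. From 0.018 on its fork is clear of the button.
- lock_rib (a point): Middle of the orange upright rib of the lock slide, half-way up. The rib is 34 mm along the dock's x and 12 mm thick along its y (the sliding direction); its top is 9 mm above this point and the slide's plate, on which it stands, 9 mm below. 29 mm are free between the locked rib and the button's cap (the fork, level with the plate, runs there).
- eject_button (a joint): Travel of the blue eject button, m: 0 = up, 0.008 = fully down; spring 1.5 N at first, 5 N fully down. While locked it stops after about 1 mm. From about 0.006 the catch lets the pack go. The catch then rests on the popped-up pack, so the button comes only partly back up until the pack is lifted out.
- button_top (a point): Centre of the top of the blue square button cap, 44 x 44 mm. It lies 57 mm along the dock's +y from the locked rib, and is pressed straight down.
- pack_centre (a point): Black battery pack in the dock, 0.5 to 0.7 kg; point at its middle, 32.5 mm above its underside. Long axis y; -y end faces the console. Body 72 mm wide (x), y -54 to 61 mm, 46 mm high; on it a top block 52 mm wide, y -31 to 54 mm, 46 to 65 mm up: grasp this across its width, tips above the body's ledges. The button lets it rise 22 mm and stay there; then lift it straight out.
- tray: Low blue tray, 192 mm (y) x 146 mm (x), fixed. Origin: centre of its underside; floor 6 mm up, lips 18 mm high. Two bays side by side along y, each 134 mm (x) x 84 mm (y) inside; the one on the tray's -y side is taken by the other pack.
- free_bay (a point): Centre of the floor of the free bay, axes parallel to the tray's. The pack stands in it with its long axis along the tray's x, either way round.
- spare_centre (a point): The other, identical pack, standing in the tray's other bay; same point as for the first pack. To be left where it is.

How it is judged:
On the way, in this order (a step that is already met when the one before it is completed fails the run):
1. the lock slide is moved aside, clear of the button (value of joint lock_slide above 0.018 m), for 0.1 s.
2. the button is pressed and the pack has popped up in the pocket, not pulled by the fingers (z of pack_centre in the frame of dock between 0.064 and 0.085 m and value of joint eject_button above 0.002 m and contact force between the fingers and pack below 0.5 N), for 0.1 s.
At the end, for the whole second after the job is handed in: The pack stands flat and upright (within 0.08 rad, 3.5 mm in height) on the floor of the tray's free bay, its centre within 15 mm (tray x) and 10 mm (tray y) of the bay's, at rest; the other pack is within 10 mm of where it stood (x of pack_centre in the frame of free_bay between -0.015 and 0.015 m and y of pack_centre in the frame of free_bay between -0.01 and 0.01 m and z of pack_centre in the frame of free_bay between 0.029 and 0.036 m and angle between pack's own z axis and vertical below 0.08 rad and linear speed of pack below 0.02 m/s and distance of spare_centre from where it was at the start of the episode below 0.01 m); the robot touches nothing.
It fails at once if the other pack is knocked out of its place (20 mm) (distance of spare_centre from where it was at the start of the episode above 0.02 m).
It fails at once if the pack is dropped (falls faster than 0.6 m/s out of the fingers, a fall of some 20 mm) (linear speed of pack above 0.6 m/s and contact force between the fingers and pack below 0.1 N).
It also fails if it takes over 51 s, if anything falls off the work surface, if the arm or the gripper's body presses on something with over 40 N, if the wrist force passes 120 N, or if a joint passes its speed limit or range.

ROBOT

A 7-joint arm with a two-finger parallel gripper is mounted at the origin on a cart in front of the work surface, level with it; the furniture and walls round the work are solid. World frame = base frame: x ahead of the robot, y to its left, z up, the work surface at z = 0. Lengths are in m, angles in rad, forces in N, time in s.
With the tool pointing down it reaches from about 0.35 to 0.9 m from the base axis. Payload 8.1 kg.
Tool frame: the origin (TCP) lies on the centre line of the jaws, within the pads' length; the fingertips stand 17 mm ahead of it and the grasp point (between the pads) lies 2 mm behind it (robot.tips_ahead is the distance from the TCP to the fingertips, in m); z points along the fingers, y is the line along which they close (so a half turn about z gives the same grasp; the last joint's range is limited). The gripper opens to 92 mm and grips with 3 to 60 N. Pads are 19 mm wide; open, the fingers measure 130 mm over their backs; the gripper's body (75 mm by 190 mm) begins 47 mm behind the grasp point.
Start: joints at [-1.336, 0.434, 0.025, 1.573, -0.012, 1.134, -0.075], TCP at [0.207, 0.59, 0.244] pointing down, gripper open.
Joint ranges: [-2.62, 2.62], [-0.44, 2.09], [-1.27, 1.32], [0.08, 2.57], [-1.32, 4.46], [0.12, 2], [-2.74, 2.74]. Speed limits (rad/s): [2.22, 2.22, 3.01, 3.01, 3.14, 3.14, 3.14].

INTERFACE

Orientations are given as a rotation vector (axis times angle).
In Python, from cell import robot gives the robot as it stands.
- The arm moves only by the tool arm_command, never from a script. Its argument "commands" is a list of rows, each an object of numbers: "jaw": the opening, from 0 (shut) to 1 (fully open); "dx", "dy", "dz": the shift along the world's x, y, z in m; "ax", "ay", "az": the turn, a rotation vector about the world's x, y, z in degrees. In form: [{"jaw": .., "dx": .., "dy": .., "dz": .., "ax": .., "ay": .., "az": ..}, ...]. A call has 1 to 12 rows; each row is the pose to reach, as a shift and turn from the pose commanded when the call began; what a row does not reach only later rows make up. A row lasts 1/8 s, in which the tool goes at most 62.5 mm and 10.7 degrees, less where a joint would pass 70% of its speed; a pose out of reach is approached as far as the arm can. A call with a gripper value outside its range is refused whole. The fingers move at their own pace and stop on an object; "force" is the grip in N (left out, the last holds). Time passes only in rows, so rows that repeat a pose let the fingers close. It gives the time, the measured TCP pose, the force, the opening and the grip force at its end, in the units of the state.
- robot.read_state(): the state, without advancing time (a new reading comes with each control period).
- robot.snapshot(name): name is "side" or "top"; returns the picture (420x560x3 uint8, blue, green, red); there is no depth.
- robot.get_calibration(name): a dict with "K" (3x3 intrinsics, pixels), "R" (3x3) and "t" (3): a world point X has camera coordinates R X + t. Camera axes: x right, y down, z forward; pixel columns grow to the right and rows downward; lengths in m; the calibration is good to about 2 mm. A picture is of the moment at which its call begins. get_calibration takes no time and is no camera call.
- robot.hand_in(): hands the job in; it is judged then, once.
The state is a dict: "time_s": time; "q": joint angles; "joint_vel": joint speeds; "joint_efforts": joint torques, N m; "tool_pos": TCP position; "ee_rot": TCP orientation; "force": force on the tool from outside, world axes, zero at the start; "wrist_torque": the same for the moment, N m; "width": finger opening in m; "gripper_force": force on a finger pad.
Only numpy, scipy, OpenCV 4.12 (cv2) and the standard library are available. Lean on these libraries where they do the work, as an engineer would, in place of code of your own. Each camera call takes 0.05 s, during which the arm holds its last target. There are 200 camera calls.

## Working session

There is one attempt and no reset: what is moved stays moved. The work goes in short steps, Python scripts to look and compute and a tool call to move; the robot and the scene stay as the last step left them, time stands still between calls to the robot, and variables do not carry over. Pictures are saved under pics/ and viewed, at most 13 in all, crops included, and the job is handed in when it is done.

Besides the shell and the picture viewer there is one more tool, called as name([rows], argument=value, ...), one row to a line, values as JSON. arm_command: Moves the arm, as the interface text tells. Its arguments: {"type":"object","properties":{"commands":{"type":"array"},"force":{"type":"number"}},"required":["commands"]}

```bash
mkdir -p pics
python3 - <<'E'
from cell import robot
import cv2,numpy as np
for n in("top","side"):
    im=robot.snapshot(n);cv2.imwrite(f"pics/{n}0.png",im);c=robot.get_calibration(n)
    R=np.array(c["R"]);print(n,np.round(c["K"],1).tolist(),np.round(R,3).tolist(),np.round(-R.T@np.array(c["t"]),3))
s=robot.read_state();print(s)
E
```

```text
top [[437.1, 0.0, 281.0], [0.0, 437.1, 214.6], [0.0, 0.0, 1.0]] [[0.022, -1.0, 0.001], [-0.995, -0.022, -0.096], [0.096, 0.001, -0.995]] [0.407 0.242 0.948]
side [[422.6, 0.0, 272.6], [0.0, 422.6, 212.9], [0.0, 0.0, 1.0]] [[0.937, -0.348, -0.027], [-0.17, -0.388, -0.906], [0.305, 0.853, -0.423]] [ 0.25  -0.492  0.455]
{'time_s': 0.1, 'q': array([-1.33560289,  0.43514751,  0.02496283,  1.57396296, -0.01160074,
        1.13400683, -0.0750992 ]), 'joint_vel': array([ 5.35324144e-04, -1.10703140e-03, -1.81418979e-03, -2.64766642e-03,
        9.94268376e-04,  2.04213061e-03,  1.96590228e-05]), 'joint_efforts': array([ 2.67940108e-03, -6.69120884e+01,  9.87802595e-01, -3.15146112e+01,
       -6.05549128e-02,  3.74273874e-02,  1.81744207e-05]), 'tool_pos': array([0.20703126, 0.58927357, 0.2430436 ]), 'ee_rot': array([-5.28157541e-01, -3.09676367e+00,  2.16001250e-03]), 'force': array([ 0.39461354, -0.38422545, -0.02843705]), 'wrist_torque': array([ 0.0112911 ,  0.04873554, -0.00607643]), 'gripper_force': 0.0, 'width': 0.09194705043155556}
```

View pics/top0.png

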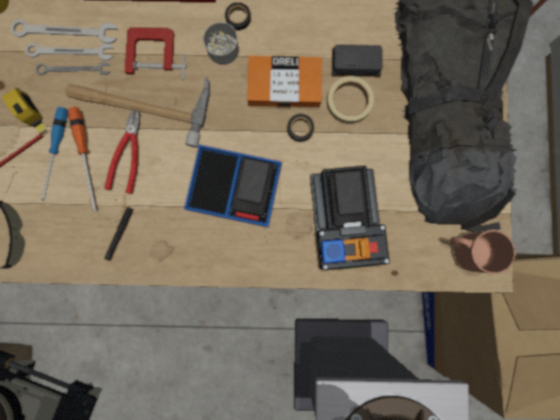

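View pics/side0.png

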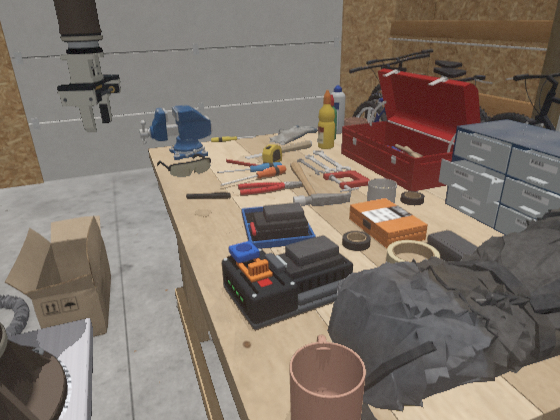

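The top view shows the dock around (350,215), with blue button (333,250), orange lock (358,248) and the pack at (350,195). The tray is at (235,187), with its free bay on the left (+y). The side view shows the button (245,250), lock (257,268) and pack (315,255).

Run:
```python
import cv2,numpy as np
t=cv2.imread("pics/top0.png");s=cv2.imread("pics/side0.png")
a=cv2.resize(t[140:275,180:395],None,fx=3.7,fy=3.7,interpolation=cv2.INTER_CUBIC)
b=cv2.resize(s[195:325,215:365],None,fx=4.6,fy=4.6,interpolation=cv2.INTER_CUBIC)
cv2.imwrite("pics/a.png",a);cv2.imwrite("pics/b.png",b)
```

```text
(no output)
```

View pics/a.png

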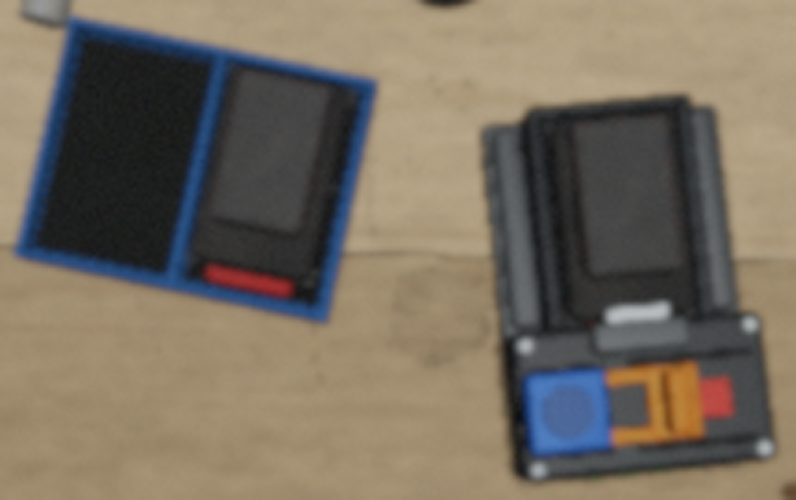

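View pics/b.png

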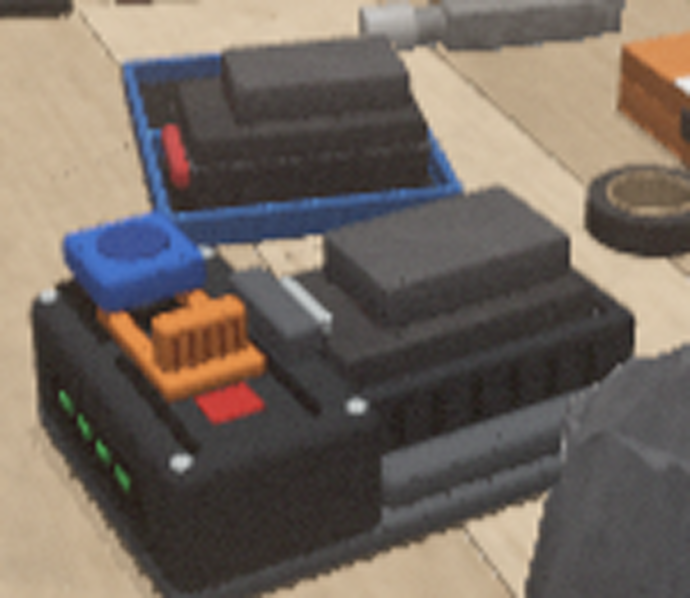

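Crop a shows the four white deck screws at (525,345), (750,324), (538,469), (765,447), the button circle (568,408), the rib at x 665–703 and the pack's top block x 575–680. Crop b shows the same parts, with the rib's top edge near (200,315) and the button circle at (133,243).

```bash
cat > h.py <<'E'
import cv2,numpy as np
from cell import robot
C={n:robot.get_calibration(n) for n in("top","side")}
def ray(n,p):
    c=C[n];R=np.array(c["R"]);o=-R.T@np.array(c["t"])
    d=R.T@np.linalg.inv(c["K"])@np.array([p[0],p[1],1.]);return o,d/np.linalg.norm(d)
def onz(n,p,z):
    o,d=ray(n,p);return o+d*(z-o[2])/d[2]
def tri(pt,ps):
    (a,u),(b,v)=ray("top",pt),ray("side",ps)
    s=np.linalg.lstsq(np.c_[u,-v],b-a,rcond=None)[0];P,Q=a+s[0]*u,b+s[1]*v
    return (P+Q)/2,np.linalg.norm(P-Q)
A=lambda u,v:(180-.36+(u)/3.7,140-.36+v/3.7)
B=lambda u,v:(215-.4+u/4.6,195-.4+v/4.6)
E
python3 - <<'E'
from h import *
np.set_printoptions(precision=4,suppress=True)
scr=[(525,345),(750,324),(538,469),(765,447)]
S=np.array([onz("top",A(*p),.064) for p in scr]);print("screws",S[:,:2].tolist(),S.mean(0))
d=(S[0]-S[1])+(S[2]-S[3]);print("yaw of y axis-90",np.degrees(np.arctan2(d[1],d[0]))-90)
d=(S[0]-S[2])+(S[1]-S[3]);print("yaw x",np.degrees(np.arctan2(d[1],d[0])))
for n,p,q in [("screwBL(front-left)",(538,469),(48,296)),("screwFR",(765,447),(181,463)),("screwBR",(750,324),(357,406)),
 ("button",(568,408),(133,243)),
 ("pack c FR",(690,268),(392,298)),("pack c FL",(590,274),(325,236)),("pack BL",(573,122),(493,187)),("pack BR",(668,116),(570,236)),
 ("tray FR",(327,320),(172,238)),("tray BR",(376,82),(462,187)),("tray FL",(20,256),(127,65)),
 ("spare FL",(213,218),(224,60)),("spare FR",(303,232),(234,118)),("spare BR",(328,84),(410,90))]:
    P,e=tri(A(*p),B(*q));print(n,P,round(e,4))
t=cv2.imread("pics/top0.png");h=cv2.cvtColor(t,cv2.COLOR_BGR2HSV)
m=cv2.inRange(h,(100,120,50),(125,255,255))
cs,_=cv2.findContours(m,cv2.RETR_LIST,cv2.CHAIN_APPROX_NONE)
for c in cs:
    if cv2.contourArea(c)<250 or not(180<c[:,0,0].mean()<380 and 130<c[:,0,1].mean()<280):continue
    r=cv2.boxPoints(cv2.minAreaRect(c));b=np.array([onz("top",p,.018) for p in r])[:,:2]
    e=b[1]-b[0];f=b[2]-b[1];print("blue",cv2.contourArea(c),b.mean(0),np.linalg.norm(e),np.linalg.norm(f),np.degrees(np.arctan2(*e[::-1])),np.degrees(np.arctan2(*f[::-1])))
m=cv2.inRange(h,(8,150,90),(20,255,255));m[:230]=0;m[:,:300]=0;m[280:]=0
ys,xs=np.nonzero(m);print("orange",xs.min(),xs.max(),ys.min(),ys.max())
for p in [(665,402),(684,402),(703,402)]:print(p,onz("top",A(*p),.085))
E
```

```text
screws [[0.45645480223561713, 0.16039318330747296], [0.47062164663076944, 0.03734523342430071], [0.38925450092706465, 0.15248324291579068], [0.4037900167025106, 0.0292316786619774]] [0.43   0.0949 0.064 ]
yaw of y axis-90 6.646947013798638
yaw x 6.817345599580188
screwBL(front-left) [0.3884 0.1524 0.0617] 0.0017
screwFR [0.4028 0.0289 0.0618] 0.002
screwBR [0.4703 0.037  0.0619] 0.0011
button [0.4209 0.1394 0.0851] 0.0027
pack c FR [0.4991 0.0732 0.0789] 0.0001
pack c FL [0.4945 0.1272 0.0781] 0.0007
pack BL [0.5754 0.138  0.0781] 0.0052
pack BR [0.5809 0.0861 0.0805] 0.002
tray FR [0.4726 0.2705 0.007 ] 0.0019
tray BR [0.611  0.2452 0.0174] 0.0002
tray FL [0.505  0.4492 0.0153] 0.0011
spare FL [0.5231 0.3331 0.0632] 0.0005
spare FR [0.5142 0.2845 0.0556] 0.0059
spare BR [0.5981 0.2724 0.0595] 0.0041
blue 478.5 [0.4222 0.1324] 0.048900543251030354 0.048619661535997054 -88.76346051273985 -179.55522945811305
blue 2223.5 [0.5495 0.3043] 0.1352210146954964 0.08243910657789404 -10.457109899657372 -101.32568620397949
blue 2080.0 [0.5655 0.3914] 0.12960756878956914 0.08064940136975893 -10.10337202674945 -101.47030470931897
blue 5300.5 [0.5579 0.3486] 0.14178159168694535 0.18350531589625013 -9.62818069805224 -101.03916278071904
orange 345 369 238 259
(665, 402) [0.4265 0.0875 0.085 ]
(684, 402) [0.4268 0.0774 0.085 ]
(703, 402) [0.427  0.0673 0.085 ]
```

Run:
```python
from h import *
np.set_printoptions(precision=4,suppress=True)
for n,p,q in [("rib top c",(686,402),(199,314)),("rib top c2",(680,402),(199,314)),("plate corner FR",(705,438),(170,393)),("plate corner BR",(697,362),(265,362)),("cap FL",(528,456),(66,243)),("cap BR",(607,368),(203,262)),("cap FR",(611,450),(105,286))]:
    P,e=tri(A(*p),B(*q));print(n,P,round(e,4))
for z in(.08,.085,.09):print(z,onz("side",B(199,314),z))
t=cv2.imread("pics/top0.png")[232:266,318:382]
cv2.imwrite("pics/c.png",cv2.resize(t,None,fx=10,fy=10,interpolation=cv2.INTER_CUBIC))
```

```text
rib top c [0.4261 0.077  0.0876] 0.0013
rib top c2 [0.4265 0.0797 0.0858] 0.0004
plate corner FR [0.4084 0.0624 0.0674] 0.0009
plate corner BR [0.4478 0.0674 0.0677] 0.0025
cap FL [0.3971 0.1593 0.0797] 0.0016
cap BR [0.4425 0.1186 0.083 ] 0.0032
cap FR [0.401  0.1157 0.0835] 0.0009
0.08 [0.4291 0.0887 0.08  ]
0.085 [0.4267 0.081  0.085 ]
0.09 [0.4243 0.0733 0.09  ]
```

View pics/c.png

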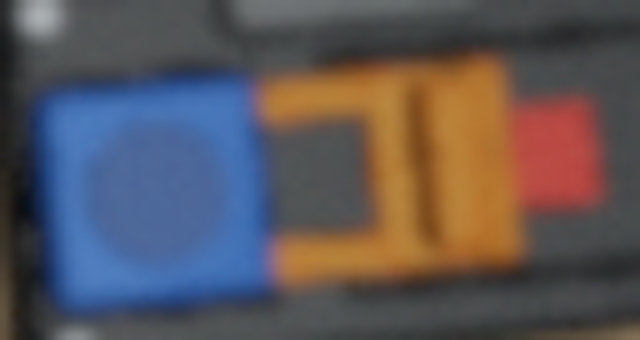

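Crop c shows the rib's +y face as the dark line near x 420 and its top out to about x 500. The fork runs left to the cap edge at x≈265. The plate top is at z≈0.0675 and the rib top at ≈0.0855.

arm_command([
  {"jaw": 0,"dx": 0.022,"dy": -0.05,"dz": 0,"az": -7},
  {"jaw": 0,"dx": 0.044,"dy": -0.1,"dz": 0,"az": -14},
  {"jaw": 0,"dx": 0.066,"dy": -0.15,"dz": 0,"az": -21},
  {"jaw": 0,"dx": 0.09,"dy": -0.2,"dz": 0,"az": -28},
  {"jaw": 0,"dx": 0.112,"dy": -0.25,"dz": 0,"az": -35},
  {"jaw": 0,"dx": 0.134,"dy": -0.3,"dz": 0,"az": -42},
  {"jaw": 0,"dx": 0.157,"dy": -0.35,"dz": 0,"az": -49},
  {"jaw": 0,"dx": 0.18,"dy": -0.4,"dz": -0.01,"az": -56},
  {"jaw": 0,"dx": 0.2,"dy": -0.445,"dz": -0.03,"az": -62},
  {"jaw": 0,"dx": 0.218,"dy": -0.487,"dz": -0.06,"az": -64},
  {"jaw": 0,"dx": 0.218,"dy": -0.487,"dz": -0.09,"az": -64},
  {"jaw": 0,"dx": 0.218,"dy": -0.487,"dz": -0.1,"az": -64},
], force=30)

```text
$.commands[0]: bad value
```

arm_command([
  {"jaw": 0,"dx": 0.022,"dy": -0.05,"dz": 0,"ax": 0,"ay": 0,"az": -7},
  {"jaw": 0,"dx": 0.044,"dy": -0.1,"dz": 0,"ax": 0,"ay": 0,"az": -14},
  {"jaw": 0,"dx": 0.066,"dy": -0.15,"dz": 0,"ax": 0,"ay": 0,"az": -21},
  {"jaw": 0,"dx": 0.09,"dy": -0.2,"dz": 0,"ax": 0,"ay": 0,"az": -28},
  {"jaw": 0,"dx": 0.112,"dy": -0.25,"dz": 0,"ax": 0,"ay": 0,"az": -35},
  {"jaw": 0,"dx": 0.134,"dy": -0.3,"dz": 0,"ax": 0,"ay": 0,"az": -42},
  {"jaw": 0,"dx": 0.157,"dy": -0.35,"dz": 0,"ax": 0,"ay": 0,"az": -49},
  {"jaw": 0,"dx": 0.18,"dy": -0.4,"dz": -0.01,"ax": 0,"ay": 0,"az": -56},
  {"jaw": 0,"dx": 0.2,"dy": -0.445,"dz": -0.03,"ax": 0,"ay": 0,"az": -62},
  {"jaw": 0,"dx": 0.218,"dy": -0.487,"dz": -0.06,"ax": 0,"ay": 0,"az": -64},
  {"jaw": 0,"dx": 0.218,"dy": -0.487,"dz": -0.09,"ax": 0,"ay": 0,"az": -64},
  {"jaw": 0,"dx": 0.218,"dy": -0.487,"dz": -0.1,"ax": 0,"ay": 0,"az": -64},
], force=30)

```text
time_s: 1.6
tool_pos: [0.4242, 0.102, 0.1424]
ee_rot: [-2.09, -2.344, 0.004]
force: [0.0, -0.5, 0.4]
width: 0.0008
gripper_force: 0.0
```

arm_command([
  {"jaw": 0,"dx": 0.001,"dy": 0,"dz": -0.02,"ax": 0,"ay": 0,"az": 0},
  {"jaw": 0,"dx": 0.001,"dy": 0,"dz": -0.034,"ax": 0,"ay": 0,"az": 0},
  {"jaw": 0,"dx": 0.001,"dy": 0,"dz": -0.044,"ax": 0,"ay": 0,"az": 0},
  {"jaw": 0,"dx": 0.001,"dy": 0,"dz": -0.052,"ax": 0,"ay": 0,"az": 0},
  {"jaw": 0,"dx": 0.001,"dy": 0,"dz": -0.052,"ax": 0,"ay": 0,"az": 0},
])

```text
time_s: 2.22
tool_pos: [0.426, 0.1027, 0.0915]
ee_rot: [-2.089, -2.346, 0.001]
force: [0.3, -0.9, -0.1]
width: 0.0004
gripper_force: 0.0
```

Run:
```python
from cell import robot
import cv2,numpy as np
a=robot.snapshot("side")[200:310,200:340];b=robot.snapshot("top")[215:275,310:400]
a=cv2.resize(a,(560,440));b=cv2.resize(b,(660,440))[:,:230] if 0 else cv2.resize(b,(240,160))
c=np.zeros((440,800,3),np.uint8);c[:,:560]=a;c[:160,560:]=b
cv2.imwrite("pics/d.png",c);s=robot.read_state();print(s["force"],s["tool_pos"])
```

```text
[-0.11261931 -0.77656647  0.35675528] [0.42630922 0.10271104 0.09197787]
```

View pics/d.png

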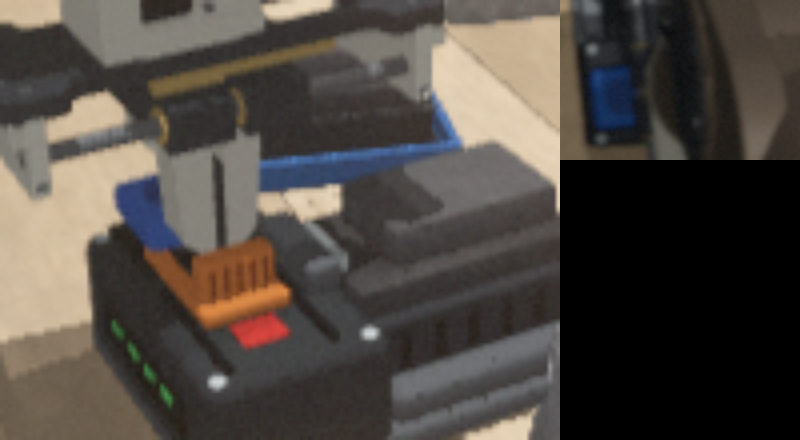

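The finger stands in the gap between the cap and the rib (side view (215,240)), touching nothing, so I push now.

arm_command([
  {"jaw": 0,"dx": 0.001,"dy": -0.006,"dz": 0,"ax": 0,"ay": 0,"az": 0},
  {"jaw": 0,"dx": 0.0014,"dy": -0.012,"dz": 0,"ax": 0,"ay": 0,"az": 0},
  {"jaw": 0,"dx": 0.002,"dy": -0.018,"dz": 0,"ax": 0,"ay": 0,"az": 0},
  {"jaw": 0,"dx": 0.0026,"dy": -0.023,"dz": 0,"ax": 0,"ay": 0,"az": 0},
  {"jaw": 0,"dx": 0.003,"dy": -0.027,"dz": 0,"ax": 0,"ay": 0,"az": 0},
  {"jaw": 0,"dx": 0.003,"dy": -0.027,"dz": 0,"ax": 0,"ay": 0,"az": 0},
])

```text
time_s: 3.08
tool_pos: [0.4289, 0.0751, 0.0917]
ee_rot: [-2.09, -2.345, 0.001]
force: [-0.8, -0.4, 0.1]
width: 0.0002
gripper_force: 0.0
```

arm_command([
  {"jaw": 0,"dx": 0,"dy": -0.0015,"dz": 0,"ax": 0,"ay": 0,"az": 0},
  {"jaw": 0,"dx": 0,"dy": -0.0015,"dz": 0,"ax": 0,"ay": 0,"az": 0},
])

```text
time_s: 3.32
tool_pos: [0.4288, 0.0741, 0.0916]
ee_rot: [-2.089, -2.346, 0.001]
force: [0.3, 0.5, 0.1]
width: 0.0004
gripper_force: 0.3
```

arm_command([
  {"jaw": 0,"dx": 0,"dy": 0.003,"dz": 0.005,"ax": 0,"ay": 0,"az": 0},
  {"jaw": 0,"dx": 0,"dy": 0.004,"dz": 0.03,"ax": 0,"ay": 0,"az": 0},
  {"jaw": 0,"dx": -0.004,"dy": 0.035,"dz": 0.035,"ax": 0,"ay": 0,"az": 0},
  {"jaw": 0,"dx": -0.008,"dy": 0.066,"dz": 0.03,"ax": 0,"ay": 0,"az": 0},
  {"jaw": 0,"dx": -0.008,"dy": 0.066,"dz": 0.03,"ax": 0,"ay": 0,"az": 0},
])

```text
time_s: 3.95
tool_pos: [0.4207, 0.1425, 0.1218]
ee_rot: [-2.084, -2.35, -0.0]
force: [-0.3, -0.1, 0.4]
width: 0.0007
gripper_force: 0.0
```

Run:
```python
from cell import robot
import cv2,numpy as np
s=robot.snapshot("side");cv2.imwrite("pics/side1.png",s)
def om(i):
    m=cv2.inRange(cv2.cvtColor(i,cv2.COLOR_BGR2HSV),(8,150,70),(20,255,255))[230:290,225:290]
    return m
from h import onz
# lower-right plate front edge: mean of lowest orange pixels per column
for n in("side0","side1"):
    m=om(cv2.imread(f"pics/{n}.png"));ys,xs=np.nonzero(m)
    k=np.argmax(ys-xs*.3+0);b=np.argmax(xs+ys)
    for j in(k,b):p=(xs[j]+225,ys[j]+230);print(n,p,onz("side",p,.0665))
```

```text
side0 (np.int64(251), np.int64(281)) [0.40755266 0.0613378  0.0665    ]
side0 (np.int64(272), np.int64(274)) [0.44609411 0.06738597 0.0665    ]
side1 (np.int64(256), np.int64(287)) [0.40979096 0.04233363 0.0665    ]
side1 (np.int64(278), np.int64(280)) [0.44898918 0.0471584  0.0665    ]
```

arm_command([
  {"jaw": 0,"dx": 0,"dy": -0.003,"dz": -0.015,"ax": 0,"ay": 0,"az": 0},
  {"jaw": 0,"dx": 0,"dy": -0.003,"dz": -0.021,"ax": 0,"ay": 0,"az": 0},
  {"jaw": 0,"dx": 0,"dy": -0.003,"dz": -0.025,"ax": 0,"ay": 0,"az": 0},
  {"jaw": 0,"dx": 0,"dy": -0.003,"dz": -0.028,"ax": 0,"ay": 0,"az": 0},
  {"jaw": 0,"dx": 0,"dy": -0.003,"dz": -0.03,"ax": 0,"ay": 0,"az": 0},
  {"jaw": 0,"dx": 0,"dy": -0.003,"dz": -0.03,"ax": 0,"ay": 0,"az": 0},
])

```text
time_s: 4.75
tool_pos: [0.4215, 0.1362, 0.0948]
ee_rot: [-2.091, -2.343, -0.002]
force: [-16.8, -8.3, 67.5]
width: 0.0004
gripper_force: 33.5
```

Run:
```python
from cell import robot
import cv2,numpy as np
s=robot.snapshot("side");cv2.imwrite("pics/side2.png",s);cv2.imwrite("pics/e.png",cv2.resize(s[195:325,215:365],None,fx=4,fy=4));print(robot.read_state()["force"],robot.read_state()["tool_pos"])
```

```text
[-16.88988032  -8.26570537  66.61386184] [0.42147931 0.13617027 0.0948303 ]
```

View pics/e.png

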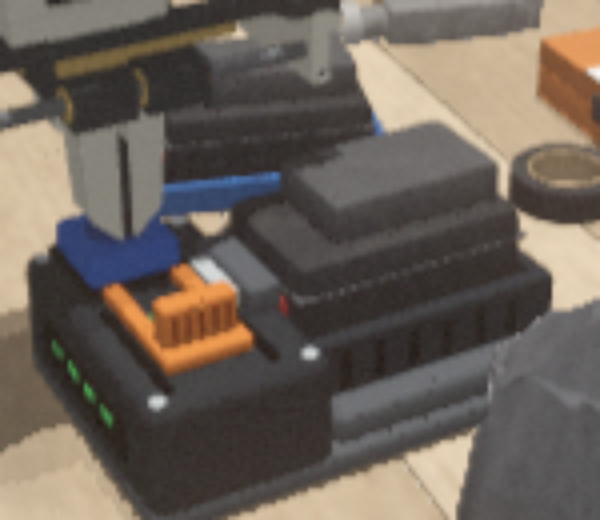

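The side view shows the pack popped up and the button down under the fingers at (120,250). I lift off now and go over the pack.

arm_command([
  {"jaw": 0,"dx": 0,"dy": 0,"dz": 0.006,"ax": 0,"ay": 0,"az": 0},
  {"jaw": 0,"dx": 0,"dy": 0,"dz": 0.015,"ax": 0,"ay": 0,"az": 0},
  {"jaw": 0.3,"dx": 0,"dy": 0,"dz": 0.06,"ax": 0,"ay": 0,"az": 0},
  {"jaw": 1,"dx": 0,"dy": 0,"dz": 0.11,"ax": 0,"ay": 0,"az": 10},
  {"jaw": 1,"dx": 0.015,"dy": -0.005,"dz": 0.12,"ax": 0,"ay": 0,"az": 20},
  {"jaw": 1,"dx": 0.03,"dy": -0.01,"dz": 0.12,"ax": 0,"ay": 0,"az": 30},
  {"jaw": 1,"dx": 0.045,"dy": -0.015,"dz": 0.12,"ax": 0,"ay": 0,"az": 40},
  {"jaw": 1,"dx": 0.06,"dy": -0.02,"dz": 0.12,"ax": 0,"ay": 0,"az": 50},
  {"jaw": 1,"dx": 0.08,"dy": -0.025,"dz": 0.12,"ax": 0,"ay": 0,"az": 60},
  {"jaw": 1,"dx": 0.095,"dy": -0.03,"dz": 0.12,"ax": 0,"ay": 0,"az": 70},
  {"jaw": 1,"dx": 0.11,"dy": -0.031,"dz": 0.12,"ax": 0,"ay": 0,"az": 80},
  {"jaw": 1,"dx": 0.11,"dy": -0.031,"dz": 0.12,"ax": 0,"ay": 0,"az": 90},
])

```text
time_s: 6.3
tool_pos: [0.5321, 0.1057, 0.2117]
ee_rot: [-0.189, 3.136, -0.001]
force: [-0.2, 0.3, 0.1]
width: 0.0909
gripper_force: 0.0
```

arm_command([
  {"jaw": 1,"dx": 0,"dy": 0,"dz": 0,"ax": 0,"ay": 0,"az": 0},
])

```text
time_s: 6.42
tool_pos: [0.5312, 0.1059, 0.2117]
ee_rot: [0.18, -3.136, 0.0]
force: [0.8, -0.4, 1.5]
width: 0.0916
gripper_force: 0.0
```

Run:
```python
from cell import robot
import cv2,numpy as np
s=robot.snapshot("side");cv2.imwrite("pics/side3.png",s);a=cv2.resize(s[150:325,200:365],None,fx=3.4,fy=3.4);cv2.imwrite("pics/f.png",a)
r=robot.read_state();print(r["q"],r["width"])
```

```text
[-0.4629734   0.3298283   0.21838014  1.83354923 -0.08425927  0.98750537
  1.47296621] 0.09187150113932731
```

View pics/f.png

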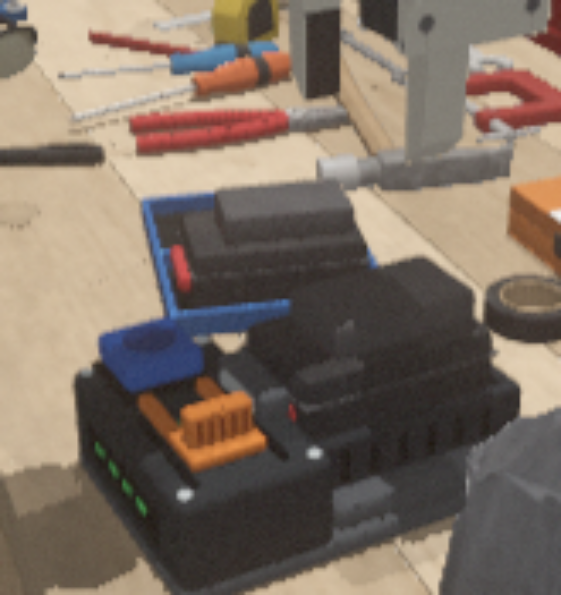

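The side view shows the pack still raised and the open fingers above it, unobstructed. I descend on the block, close, and feel.

arm_command([
  {"jaw": 1,"dx": 0,"dy": 0,"dz": -0.04,"ax": 0,"ay": 0,"az": 0},
  {"jaw": 1,"dx": 0,"dy": 0,"dz": -0.075,"ax": 0,"ay": 0,"az": 0},
  {"jaw": 1,"dx": 0,"dy": 0,"dz": -0.095,"ax": 0,"ay": 0,"az": 0},
  {"jaw": 1,"dx": 0,"dy": 0,"dz": -0.103,"ax": 0,"ay": 0,"az": 0},
  {"jaw": 1,"dx": 0,"dy": 0,"dz": -0.107,"ax": 0,"ay": 0,"az": 0},
  {"jaw": 1,"dx": 0,"dy": 0,"dz": -0.107,"ax": 0,"ay": 0,"az": 0},
])

```text
time_s: 7.22
tool_pos: [0.5315, 0.1063, 0.1053]
ee_rot: [-0.181, 3.136, 0.0]
force: [-0.6, -0.1, 0.3]
width: 0.0921
gripper_force: 0.0
```

arm_command([
  {"jaw": 0.65,"dx": 0,"dy": 0,"dz": 0,"ax": 0,"ay": 0,"az": 0},
  {"jaw": 0.55,"dx": 0,"dy": 0,"dz": 0,"ax": 0,"ay": 0,"az": 0},
  {"jaw": 0.45,"dx": 0,"dy": 0,"dz": 0,"ax": 0,"ay": 0,"az": 0},
  {"jaw": 0.4,"dx": 0,"dy": 0,"dz": 0,"ax": 0,"ay": 0,"az": 0},
  {"jaw": 0.4,"dx": 0,"dy": 0,"dz": 0,"ax": 0,"ay": 0,"az": 0},
], force=35)

```text
time_s: 7.85
tool_pos: [0.5315, 0.1056, 0.1049]
ee_rot: [-0.181, 3.136, -0.001]
force: [0.9, -3.0, 2.3]
width: 0.0514
gripper_force: 35.0
```

arm_command([
  {"jaw": 0.4,"dx": 0,"dy": 0,"dz": 0.004,"ax": 0,"ay": 0,"az": 0},
  {"jaw": 0.4,"dx": 0,"dy": 0,"dz": 0.01,"ax": 0,"ay": 0,"az": 0},
  {"jaw": 0.4,"dx": 0,"dy": 0,"dz": 0.018,"ax": 0,"ay": 0,"az": 0},
  {"jaw": 0.4,"dx": 0,"dy": 0,"dz": 0.028,"ax": 0,"ay": 0,"az": 0},
  {"jaw": 0.4,"dx": 0,"dy": 0,"dz": 0.04,"ax": 0,"ay": 0,"az": 0},
  {"jaw": 0.4,"dx": 0,"dy": 0,"dz": 0.055,"ax": 0,"ay": 0,"az": 0},
  {"jaw": 0.4,"dx": 0,"dy": 0,"dz": 0.07,"ax": 0,"ay": 0,"az": 0},
  {"jaw": 0.4,"dx": 0,"dy": 0,"dz": 0.085,"ax": 0,"ay": 0,"az": 0},
  {"jaw": 0.4,"dx": 0,"dy": 0,"dz": 0.1,"ax": 0,"ay": 0,"az": 0},
  {"jaw": 0.4,"dx": 0,"dy": 0,"dz": 0.11,"ax": 0,"ay": 0,"az": 0},
  {"jaw": 0.4,"dx": 0,"dy": 0,"dz": 0.11,"ax": 0,"ay": 0,"az": 0},
])

```text
time_s: 9.22
tool_pos: [0.5316, 0.1063, 0.2155]
ee_rot: [-0.182, 3.135, 0.001]
force: [0.6, -0.4, -5.9]
width: 0.0514
gripper_force: 35.0
```

Run:
```python
from cell import robot
import cv2,numpy as np
s=robot.snapshot("side");cv2.imwrite("pics/side4.png",s);cv2.imwrite("pics/g.png",cv2.resize(s[130:325,200:365],None,fx=3,fy=3))
```

```text
(no output)
```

View pics/g.png

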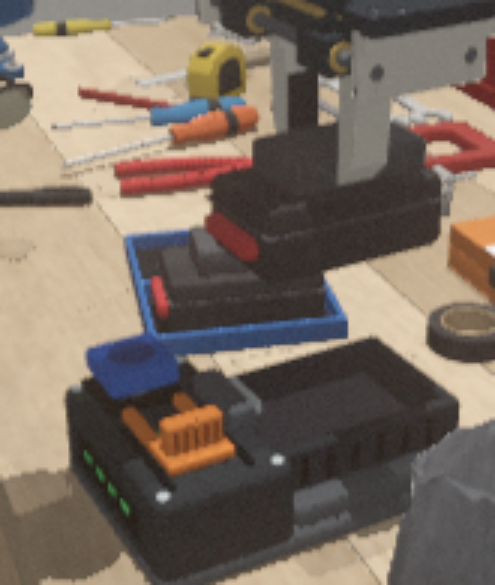

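The pack hangs level in the fingers, above the empty pocket. I carry it over to the free bay.

arm_command([
  {"jaw": 0.4,"dx": 0.003,"dy": 0.015,"dz": 0,"ax": 0,"ay": 0,"az": -1},
  {"jaw": 0.4,"dx": 0.006,"dy": 0.045,"dz": 0,"ax": 0,"ay": 0,"az": -3},
  {"jaw": 0.4,"dx": 0.01,"dy": 0.08,"dz": 0,"ax": 0,"ay": 0,"az": -5},
  {"jaw": 0.4,"dx": 0.015,"dy": 0.12,"dz": 0,"ax": 0,"ay": 0,"az": -7},
  {"jaw": 0.4,"dx": 0.02,"dy": 0.16,"dz": 0,"ax": 0,"ay": 0,"az": -9},
  {"jaw": 0.4,"dx": 0.025,"dy": 0.2,"dz": 0,"ax": 0,"ay": 0,"az": -12},
  {"jaw": 0.4,"dx": 0.03,"dy": 0.235,"dz": 0,"ax": 0,"ay": 0,"az": -14},
  {"jaw": 0.4,"dx": 0.034,"dy": 0.262,"dz": 0,"ax": 0,"ay": 0,"az": -16},
  {"jaw": 0.4,"dx": 0.038,"dy": 0.28,"dz": 0,"ax": 0,"ay": 0,"az": -17.4},
  {"jaw": 0.4,"dx": 0.038,"dy": 0.287,"dz": 0,"ax": 0,"ay": 0,"az": -17.4},
  {"jaw": 0.4,"dx": 0.038,"dy": 0.287,"dz": 0,"ax": 0,"ay": 0,"az": -17.4},
])

```text
time_s: 10.65
tool_pos: [0.5687, 0.393, 0.2139]
ee_rot: [-0.293, -3.127, 0.002]
force: [0.4, 1.2, -7.3]
width: 0.0518
gripper_force: 35.0
```

arm_command([
  {"jaw": 0.4,"dx": 0,"dy": 0,"dz": -0.02,"ax": 0,"ay": 0,"az": 0},
  {"jaw": 0.4,"dx": 0,"dy": 0,"dz": -0.05,"ax": 0,"ay": 0,"az": 0},
  {"jaw": 0.4,"dx": 0,"dy": 0,"dz": -0.08,"ax": 0,"ay": 0,"az": 0},
  {"jaw": 0.4,"dx": 0,"dy": 0,"dz": -0.1,"ax": 0,"ay": 0,"az": 0},
  {"jaw": 0.4,"dx": 0,"dy": 0,"dz": -0.11,"ax": 0,"ay": 0,"az": 0},
  {"jaw": 0.4,"dx": 0,"dy": 0,"dz": -0.11,"ax": 0,"ay": 0,"az": 0},
])

```text
time_s: 11.4
tool_pos: [0.5692, 0.3928, 0.1046]
ee_rot: [-0.295, -3.127, 0.001]
force: [0.1, -0.3, -6.6]
width: 0.0524
gripper_force: 35.0
```

Run:
```python
from cell import robot
import cv2,numpy as np
s=robot.snapshot("side");t=robot.snapshot("top");cv2.imwrite("pics/side5.png",s);cv2.imwrite("pics/top5.png",t)
a=cv2.resize(s[140:260,220:330],(440,480),interpolation=cv2.INTER_CUBIC);b=cv2.resize(t[130:240,175:295],(360,330),interpolation=cv2.INTER_CUBIC)
c=np.zeros((480,800,3),np.uint8);c[:,:440]=a;c[:330,440:]=b;c=np.clip(c*1.5,0,255).astype(np.uint8)
cv2.imwrite("pics/i.png",c)
```

```text
(no output)
```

View pics/i.png

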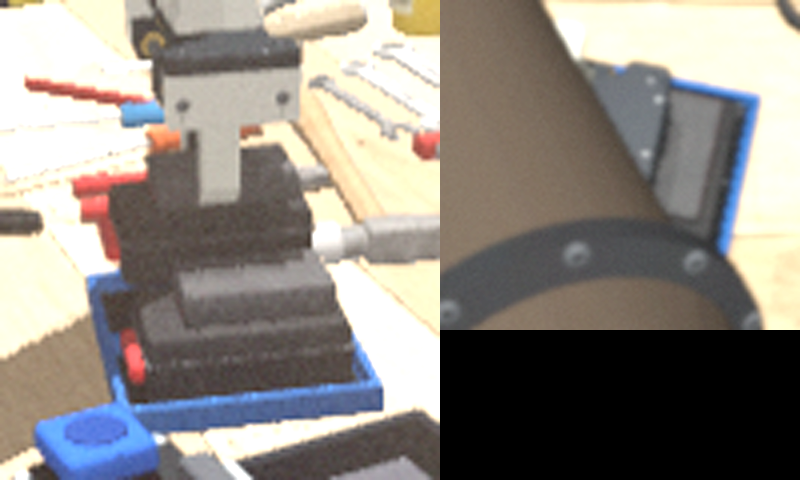

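The side view shows the held pack level above the free bay, its back end at u≈311 and its front end at ≈118. The top view is hidden by the arm. I check the offset along the pack against the predicted corners.

Run:
```python
from h import *
c=C["side"];R=np.array(c["R"]);t=np.array(c["t"]);K=np.array(c["K"])
y=np.radians(-10.7);ex=np.array([np.cos(y),np.sin(y)]);ey=np.array([-ex[1],ex[0]])
o=np.array([.5692,.3928])-.005*ex;zb=.1046-.069
def pr(a,b,z):
    X=np.r_[o+a*ex-0+b*ey,z];q=K@(R@X+t);q=q[:2]/q[2];return np.round([(q[0]-220+.4)*4,(q[1]-140+.4)*4])
for n,a,b,z in [("back R body top",.061,-.036,.046),("back R bottom",.061,-.036,0),("front R top",-.054,-.036,.046),("front R bottom",-.054,-.036,0),("front L top",-.054,.036,.046),("block backR top",.054,-.026,.065),("block frontR top",-.031,-.026,.065)]:
    print(n,pr(a,b,zb+z))
```

```text
back R body top [318. 208.]
back R bottom [318. 279.]
front R top [122. 225.]
front R bottom [126. 298.]
front L top [108. 181.]
block backR top [303. 172.]
block frontR top [158. 185.]
```

The prediction agrees within about 3 mm. I lower slowly and watch the weight come off.

arm_command([
  {"jaw": 0.4,"dx": 0,"dy": 0,"dz": -0.008,"ax": 0,"ay": 0,"az": 0},
  {"jaw": 0.4,"dx": 0,"dy": 0,"dz": -0.015,"ax": 0,"ay": 0,"az": 0},
  {"jaw": 0.4,"dx": 0,"dy": 0,"dz": -0.02,"ax": 0,"ay": 0,"az": 0},
  {"jaw": 0.4,"dx": 0,"dy": 0,"dz": -0.024,"ax": 0,"ay": 0,"az": 0},
  {"jaw": 0.4,"dx": 0,"dy": 0,"dz": -0.027,"ax": 0,"ay": 0,"az": 0},
  {"jaw": 0.4,"dx": 0,"dy": 0,"dz": -0.027,"ax": 0,"ay": 0,"az": 0},
])

```text
time_s: 12.25
tool_pos: [0.5691, 0.3931, 0.0775]
ee_rot: [-0.295, -3.128, 0.0]
force: [-0.0, 0.2, -6.4]
width: 0.0514
gripper_force: 35.0
```

arm_command([
  {"jaw": 0.4,"dx": 0,"dy": 0,"dz": -0.001,"ax": 0,"ay": 0,"az": 0},
  {"jaw": 0.4,"dx": 0,"dy": 0,"dz": -0.002,"ax": 0,"ay": 0,"az": 0},
  {"jaw": 0.4,"dx": 0,"dy": 0,"dz": -0.002,"ax": 0,"ay": 0,"az": 0},
])

```text
time_s: 12.62
tool_pos: [0.5691, 0.3932, 0.0757]
ee_rot: [-0.294, -3.128, 0.0]
force: [0.5, -0.1, -6.9]
width: 0.0517
gripper_force: 35.0
```

arm_command([
  {"jaw": 0.4,"dx": 0,"dy": 0,"dz": -0.001,"ax": 0,"ay": 0,"az": 0},
  {"jaw": 0.4,"dx": 0,"dy": 0,"dz": -0.0015,"ax": 0,"ay": 0,"az": 0},
  {"jaw": 0.4,"dx": 0,"dy": 0,"dz": -0.0015,"ax": 0,"ay": 0,"az": 0},
])

```text
time_s: 13.0
tool_pos: [0.5691, 0.3931, 0.0742]
ee_rot: [-0.295, -3.128, 0.0]
force: [-0.2, -0.0, -7.1]
width: 0.0517
gripper_force: 35.0
```

arm_command([
  {"jaw": 0.4,"dx": 0,"dy": 0,"dz": -0.001,"ax": 0,"ay": 0,"az": 0},
  {"jaw": 0.4,"dx": 0,"dy": 0,"dz": -0.0015,"ax": 0,"ay": 0,"az": 0},
  {"jaw": 0.4,"dx": 0,"dy": 0,"dz": -0.0015,"ax": 0,"ay": 0,"az": 0},
])

```text
time_s: 13.38
tool_pos: [0.5692, 0.3932, 0.0731]
ee_rot: [0.295, 3.128, 0.0]
force: [-2.5, -1.3, -1.5]
width: 0.0514
gripper_force: 35.0
```

Contact with the floor. A touch more, then I open just enough and withdraw.

arm_command([
  {"jaw": 0.4,"dx": 0,"dy": 0,"dz": -0.0006,"ax": 0,"ay": 0,"az": 0},
  {"jaw": 0.4,"dx": 0,"dy": 0,"dz": -0.0006,"ax": 0,"ay": 0,"az": 0},
])

```text
time_s: 13.62
tool_pos: [0.5692, 0.3931, 0.0731]
ee_rot: [0.295, 3.128, 0.001]
force: [-3.9, -2.5, 5.4]
width: 0.0519
gripper_force: 35.0
```

arm_command([
  {"jaw": 0.6,"dx": 0,"dy": 0,"dz": 0,"ax": 0,"ay": 0,"az": 0},
  {"jaw": 0.66,"dx": 0,"dy": 0,"dz": 0,"ax": 0,"ay": 0,"az": 0},
  {"jaw": 0.69,"dx": 0,"dy": 0,"dz": 0,"ax": 0,"ay": 0,"az": 0},
  {"jaw": 0.69,"dx": 0,"dy": 0,"dz": 0.005,"ax": 0,"ay": 0,"az": 0},
  {"jaw": 0.69,"dx": 0,"dy": 0,"dz": 0.02,"ax": 0,"ay": 0,"az": 0},
  {"jaw": 0.69,"dx": 0,"dy": 0,"dz": 0.05,"ax": 0,"ay": 0,"az": 0},
  {"jaw": 0.69,"dx": 0,"dy": 0,"dz": 0.1,"ax": 0,"ay": 0,"az": 0},
  {"jaw": 0.69,"dx": -0.03,"dy": 0.03,"dz": 0.14,"ax": 0,"ay": 0,"az": 0},
  {"jaw": 0.69,"dx": -0.07,"dy": 0.06,"dz": 0.15,"ax": 0,"ay": 0,"az": 0},
  {"jaw": 0.69,"dx": -0.12,"dy": 0.09,"dz": 0.16,"ax": 0,"ay": 0,"az": 0},
  {"jaw": 0.69,"dx": -0.17,"dy": 0.12,"dz": 0.17,"ax": 0,"ay": 0,"az": 0},
  {"jaw": 0.69,"dx": -0.22,"dy": 0.14,"dz": 0.17,"ax": 0,"ay": 0,"az": 0},
])

```text
time_s: 15.12
tool_pos: [0.3475, 0.5351, 0.2444]
ee_rot: [0.293, 3.127, 0.005]
force: [0.5, 0.5, -0.7]
width: 0.0633
gripper_force: 0.0
```

Run:
```python
from cell import robot
import cv2,numpy as np
s=robot.snapshot("side");t=robot.snapshot("top");cv2.imwrite("pics/side6.png",s);cv2.imwrite("pics/top6.png",t)
a=cv2.resize(s[170:260,225:325],(400,360),interpolation=cv2.INTER_CUBIC);b=cv2.resize(t[135:235,180:290],(396,360),interpolation=cv2.INTER_CUBIC)
cv2.imwrite("pics/j.png",np.clip(np.hstack([a,b])*1.4,0,255).astype(np.uint8))
```

```text
(no output)
```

View pics/j.png

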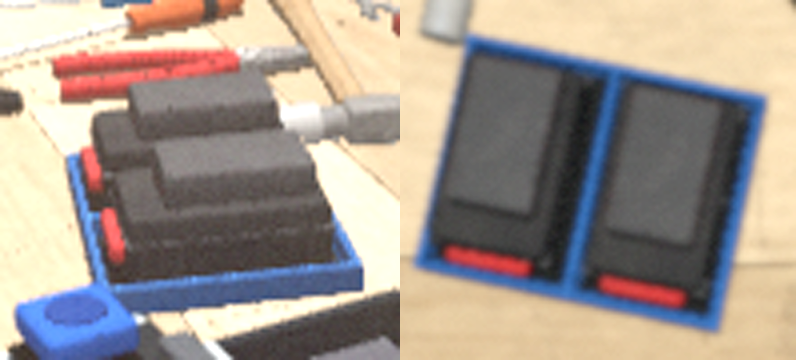

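Both packs stand in their bays: ours at (500,150) in the right half, the other at (660,180). I check the numbers before handing in.

Run:
```python
from h import *
f=lambda u,v:(180-.36+(u-396)/3.6,135-.36+v/3.6)
y=np.radians(-10.7);ex=np.array([np.cos(y),np.sin(y)]);ey=np.array([-ex[1],ex[0]])
tc=np.array([.5585,.3484])
for n,p in(("pack",(503.5,135)),("spare",(661,164))):
    P=onz("top",f(*p),.071)[:2]-.0115*ex-tc;print(n,P@ex,P@ey-(.046 if n=="pack" else -.046))
a,b=[cv2.cvtColor(cv2.imread(f"pics/top{i}.png"),cv2.COLOR_BGR2HSV)[185:230,225:290] for i in(0,6)]
for i in(a,b):
    m=cv2.inRange(i,(0,150,80),(5,255,255))|cv2.inRange(i,(174,150,80),(180,255,255));ys,xs=np.nonzero(m);print(xs.mean(),ys.mean())
s=robot.read_state();print(s["joint_vel"].max(),s["time_s"])
```

```text
pack -0.0033373191412056067 -0.0016909788175154122
spare -0.0011278338141324743 -0.00026391105278177757
21.87962962962963 30.35185185185185
22.0 30.36697247706422
0.0763455289167442 15.225
```

Our pack is within about 3 mm of the bay centre and the other pack is unmoved, so I hand in.

arm_command([
  {"jaw": 0.69,"dx": 0,"dy": 0,"dz": 0,"ax": 0,"ay": 0,"az": 0},
  {"jaw": 0.69,"dx": 0,"dy": 0,"dz": 0,"ax": 0,"ay": 0,"az": 0},
])

```text
time_s: 15.48
tool_pos: [0.3508, 0.5323, 0.2427]
ee_rot: [0.298, 3.126, 0.0]
force: [-0.4, -0.0, 0.7]
width: 0.0638
gripper_force: 0.0
```

```bash
python3 -c "
from cell import robot
print(robot.hand_in())"
```

```text
the job is handed in; nothing more can be done
None
```

I handed the job in at about 15.5 s: the pack stands upright in the tray's free bay, about 3 mm from its centre by my image measurement, and the other pack has not moved; the hand-in gave no verdict.

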